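# Set a tripod leg to its length mark and cam it shut

## Robot

A 7-joint arm with a two-finger parallel gripper is mounted at the origin on a cart in front of the work surface, level with it; the furniture and walls round the work are solid. World frame = base frame: x ahead of the robot, y to its left, z up, the work surface at z = 0. Lengths are in m, angles in rad, forces in N, time in s.
With the tool pointing down it reaches from about 0.425 to 0.95 m from the base axis. Payload 4.7 kg.
Tool frame: the origin (TCP) lies at the very end of the fingers, on their centre line; the grasp point (between the pads) lies 19 mm behind it; z points along the fingers, y is the line along which they close (so a half turn about z gives the same grasp; the last joint's range is limited). The gripper opens to 87 mm and grips with 3 to 60 N. Pads are 19 mm wide; open, the fingers measure 117 mm over their backs; the gripper's body (75 mm by 190 mm) begins 51 mm behind the grasp point.
Start: joints at [-1.34, 0.469, -0.049, 1.532, 0.024, 1.141, -0.082], TCP at [0.173, 0.652, 0.223] pointing down, gripper open.
Joint ranges: [-2.59, 2.59], [-0.33, 1.99], [-1.39, 1.29], [0.1, 2.45], [-1.04, 4.18], [0.21, 1.99], [-2.66, 2.66]. Speed limits (rad/s): [2.57, 2.57, 3.14, 3.14, 3.14, 3.14, 3.14].

## Interface

Orientations are given as a rotation vector (axis times angle).
In Python, from rig import manip gives the robot as it stands.
- The arm moves only by the tool carry_out, never from a script. Its argument "steps" is a list of rows, each a list of 5 numbers: the shift along the world's x, y, z in mm, then the turn about the world's z in degrees, then the opening, from -1 (shut) to 1 (fully open). In form: [[dx, dy, dz, spin, fingers], ...]. A call has 1 to 12 rows; each row is the pose to reach, as a shift and turn from the pose commanded when the call began; what a row does not reach only later rows make up. A row lasts 1/10 s, in which the tool goes at most 50 mm and 8.59 degrees, less where a joint would pass 70% of its speed; a pose out of reach is approached as far as the arm can. A call with a gripper value outside its range is refused whole. The fingers move at their own pace and stop on an object; "squeeze" is the grip in N (left out, the last holds). Time passes only in rows, so rows that repeat a pose let the fingers close. It gives the time, the measured TCP pose, the force, the opening and the grip force at its end, in the units of the state.
- manip.get_state(): the state, without advancing time (a new reading comes with each control period).
- manip.capture(name): name is "scene" or "top" or "wrist"; returns the picture (384x512x3 uint8, red, green, blue); there is no depth.
- manip.camera_info(name): a dict with "mtx" (3x3 intrinsics, pixels), "distortion" ([k1, k2, p1, p2, k3] as OpenCV has them; the pictures are not rectified), "cam_to_world" (4x4, takes a point from camera to world coordinates). Camera axes: x right, y down, z forward; pixel columns grow to the right and rows downward; lengths in m; the calibration is good to about 2 mm. A picture is of the moment at which its call begins: read the wrist's pose just before it. camera_info takes no time and is no camera call; for the wrist camera it gives the pose at the moment of the call.
- manip.sign_off(): hands the job in; it is judged then, once.
The state is a dict: "time": time; "joint_pos": joint angles; "qd": joint speeds; "tau": joint torques, N m; "tcp_pos": TCP position; "tcp_rot": TCP orientation; "contact_force": force on the tool from outside, world axes, zero at the start; "torque": the same for the moment, N m; "opening": finger opening in m; "grip_force": force on a finger pad.
Only numpy, scipy, OpenCV 4.12 (cv2) and the standard library are available. Lean on these libraries where they do the work, as an engineer would, in place of code of your own. Each camera call takes 0.05 s, during which the arm holds its last target. There are 200 camera calls.

## Task

The lower leg of the studio's photo tripod, lying in its bench cradle, has to be set to length. Take hold of the leg by the upright fin of its cam lever, draw it out with the lever still open until the pointer on its collar is in line with the pointed marker clip on the cradle's rail, and, holding it there against its spring, swing the lever fully closed along the leg. Finish still gripping the leg, on the mark with the lever closed; do not shift the marker or disturb the cup, pot and tape roll standing about.

Things in the scene. Friction and masses are not known exactly. Their poses are not given: they have to be found in the camera images.
- cradle: Plywood board 530x130x12 mm fixed to the table, carrying an aluminium square tube (upper leg, 22 mm, axis 45 mm above the table) in wooden saddles, and a low steel rail along one side. Origin: on the table under the tube's axis, mid-board. x: along the tube, the way the leg draws out (roughly to the robot's right); y: away from the rail; z: up.
- leg: Sliding lower leg: square tube 30 mm, black collar (44 mm long) at its inner end, rubber foot 270 mm beyond. Slides outward along its own x (= cradle x), 170 mm at most; a spring draws it in with 2 to 6 N unless held or locked. Origin: at table height under the collar's centre, on the tube's axis; axes parallel to the cradle's. All of it but the fin is lower than 75 mm above the table.
- lever (a joint): Cam lever's angle about its upright pivot: 0 open (tail out to the side away from the rail, 1.4 rad from the leg's x), 1.4 closed at its stop (tail along the leg, toward the foot). Closes clockwise seen from above; starts at 0 to 0.2. Friction 0.12 N m; in the last half the cam presses on the tube (0.1 to 0.3 N m, drags the leg outward with up to 10 N); dead centre at 1.3, then the leg is locked.
- lever_grip (a point): Grip point in the lever's black upright fin, just over the pivot, 96 mm above the table; turning on the spot here turns the lever and leaves the leg in place. Fin 46 mm long, 14 thick, 74 to 109 mm above the table. x: along fin and tail (flat steel, ends 90 mm from the pivot); y: across the fin; z: up. It is 25 mm from the leg's axis on the leg's +y side, level in x with collar centre and index.
- index (a point): Tip of the flat steel pointer on the collar's rail side, 32 mm from the leg's axis, 58 mm above the table, moving with the leg. Axes as the leg's.
- mark (a point): Tip of the dark steel marker clip that stands on the cradle's rail (60 mm tall, 16 mm wide), 36 mm from the leg's axis, 58 mm above the table, pointing at the leg. Its place varies, 50 to 145 mm farther out than the index at the start. Axes as the cradle's: the leg is at length when index and mark agree along x. It takes 8 N to shift.
- cream_cup: Cream round-bellied pot with a narrow neck, 74 mm wide, 77 mm tall, standing loose beside the cradle. Origin: centre of its underside.
- red_pot: Red round pot with a flared mouth, 85 mm wide, 82 mm tall, standing loose beside the cradle. Origin: centre of its underside.
- tape_roll: Roll of masking tape lying flat, 104 mm wide, 25 mm tall, loose beside the cradle. Origin: centre of its underside.

How it is judged:
On the way, in this order (a step that is already met when the one before it is completed fails the run):
1. the leg is held on the mark (within 5 mm) with the lever still open (x of index in the frame of mark between -0.005 and 0.005 m and value of joint lever below 0.5 rad and contact force between the fingers and leg above 2 N), for 0.2 s.
2. the lever is closed with the leg held on the mark (x of index in the frame of mark between -0.005 and 0.005 m and value of joint lever above 1.25 rad and contact force between the fingers and leg above 2 N), for 0.2 s.
At the end, for the whole second after the job is handed in: The leg's pointer is within 5 mm of the marker along the leg, the cam lever is closed (joint above 1.25 of 1.4 rad), the leg is at rest, and the fingers still grip the leg or its lever with more than 5 N (x of index in the frame of mark between -0.005 and 0.005 m and value of joint lever above 1.25 rad and contact force between the fingers and leg above 5 N and linear speed of leg below 0.02 m/s); the arm keeps its last pose, push and grip.
It fails at once if the lever was swung more than half closed with the leg more than 10 mm off the mark (value of joint lever above 0.7 rad and (x of index in the frame of mark above 0.01 m or x of index in the frame of mark below -0.01 m)).
It fails at once if the marker was shifted by more than 4 mm (distance of mark from where it was at the start of the episode above 0.004 m).
It fails at once if a bystander was shifted by more than 25 mm (distance of any of cream_cup, red_pot, tape_roll from where it was at the start of the episode above 0.025 m).
It also fails if it takes over 35 s, if anything falls off the work surface, if the arm or the gripper's body presses on something with over 40 N, if the wrist force passes 120 N, or if a joint passes its speed limit or range.

## Working session

There is one attempt and no reset: what is moved stays moved. The work goes in short steps, Python scripts to look and compute and a tool call to move; the robot and the scene stay as the last step left them, time stands still between calls to the robot, and variables do not carry over. Pictures are saved under pics/ and viewed, at most 10 in all, crops included, and the job is handed in when it is done.

Besides the shell and the picture viewer there is one more tool, called after ">>>" by a JSON object that holds its "fn" and its "kwargs", one argument or row to a line. carry_out: Moves the arm, as the interface text tells. Its arguments: {"type":"object","properties":{"steps":{"type":"array","items":{"type":"array","items":{"type":"number"}}},"squeeze":{"type":"number"}},"required":["steps"]}

```bash
mkdir -p pics
cat > h.py <<'E'
import numpy as np, cv2
from rig import manip
def ray(ci,uv):
    K=np.array(ci["mtx"]);d=np.array(ci["distortion"],float);T=np.array(ci["cam_to_world"])
    p=cv2.undistortPoints(np.array([[uv]],float),K,d)[0,0]
    v=T[:3,:3]@np.array([p[0],p[1],1]);return T[:3,3],v/np.linalg.norm(v)
def plane(ci,uv,z):
    o,v=ray(ci,uv);return o+v*(z-o[2])/v[2]
def tri(c1,u1,c2,u2):
    o1,v1=ray(c1,u1);o2,v2=ray(c2,u2)
    t=np.linalg.lstsq(np.c_[v1,-v2],o2-o1,rcond=None)[0]
    a=o1+t[0]*v1;b=o2+t[1]*v2;return (a+b)/2,np.linalg.norm(a-b)
def proj(ci,P):
    T=np.linalg.inv(np.array(ci["cam_to_world"]));
    return cv2.projectPoints(np.array([P],float),cv2.Rodrigues(T[:3,:3])[0],T[:3,3],np.array(ci["mtx"]),np.array(ci["distortion"],float))[0].ravel()
E
python3 - <<'E'
from h import *
for n in("scene","top"):
    im=manip.capture(n)[:,:,::-1]; cv2.imwrite(f"pics/{n}0.png",im)
    cv2.imwrite(f"pics/{n}0b.png",cv2.resize(im,(800,600),interpolation=cv2.INTER_CUBIC))
    c=manip.camera_info(n);print(n,np.round(c["cam_to_world"],3).tolist(),np.round(c["mtx"],1).tolist())
print(manip.get_state())
E
```

```text
scene [[0.458, -0.496, 0.737, -0.048], [-0.889, -0.271, 0.37, -0.289], [0.016, -0.825, -0.565, 0.566], [0.0, 0.0, 0.0, 1.0]] [[403.4, 0.0, 251.6], [0.0, 403.4, 192.7], [0.0, 0.0, 1.0]]
top [[-0.007, -0.998, 0.063, 0.531], [-1.0, 0.005, -0.031, 0.039], [0.031, -0.064, -0.998, 0.976], [0.0, 0.0, 0.0, 1.0]] [[415.0, 0.0, 251.9], [0.0, 415.0, 183.5], [0.0, 0.0, 1.0]]
{'time': 0.1, 'joint_pos': array([-1.33992047,  0.46934283, -0.04860273,  1.53357355,  0.02407457,
        1.14100947, -0.082317  ]), 'qd': array([-0.00166624, -0.00050112,  0.00048419, -0.00437847,  0.00037774,
       -0.00178223, -0.00194019]), 'tau': array([ 1.04643488e-03, -5.09172750e+01, -8.09282321e-02, -2.36827701e+01,
       -6.14582933e-02,  3.44457314e-02,  6.19387856e-05]), 'tcp_pos': array([0.17321934, 0.6518332 , 0.22161689]), 'tcp_rot': array([-4.06870599e-01, -3.11493948e+00,  2.73044248e-03]), 'contact_force': array([ 0.65341147, -0.5998179 ,  0.25461329]), 'torque': array([-0.00501347, -0.01356733,  0.00260874]), 'grip_force': 0.0, 'opening': 0.08702306075304306}
```

View pics/scene0b.png

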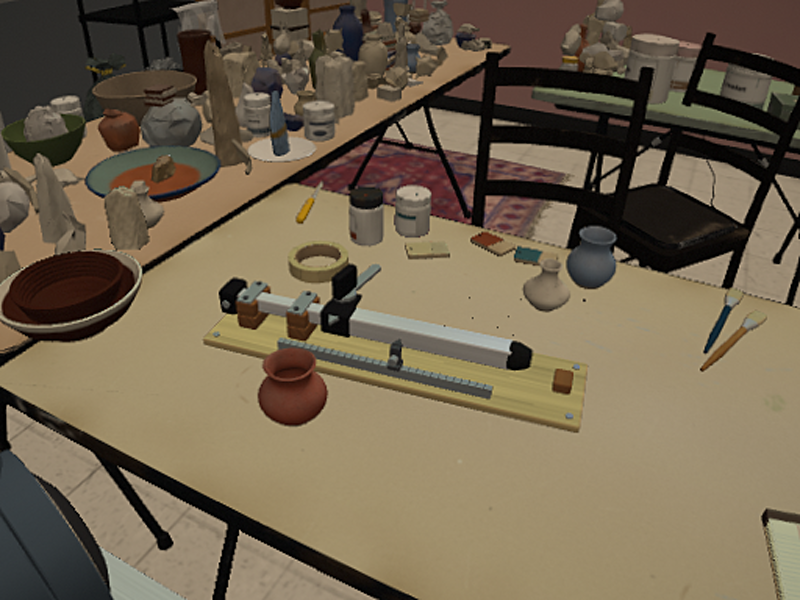

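View pics/top0b.png

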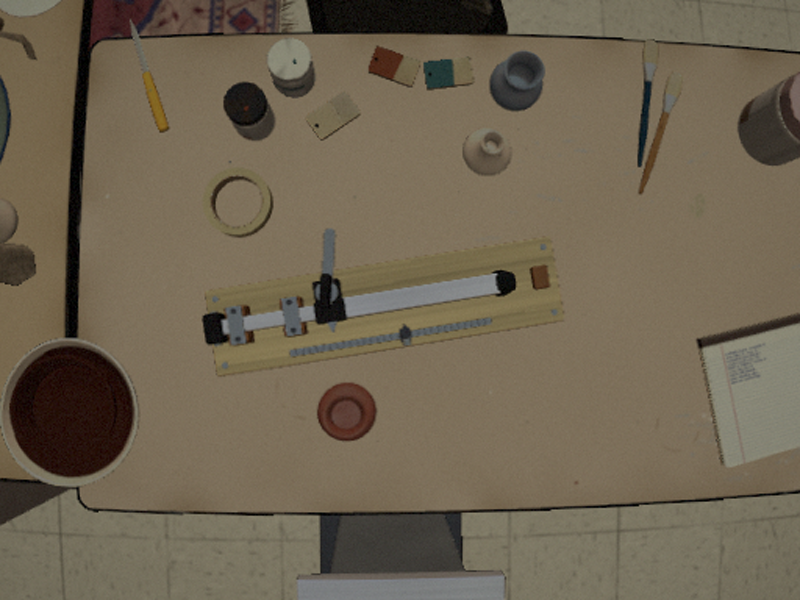

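The scene view shows the fin at about (345,282), the clip at (396,353) and the leg running to its foot at (520,355). The top view (800x600 pixels) shows the fin at (325,290), tail end at (329,232), index near (333,327), clip at (405,333), tape roll at (238,202), red pot at (347,411) and cream cup at (488,151). I'll enlarge the lever and clip in both views.

Run:
```python
from h import *
t=cv2.imread("pics/top0.png")[140:235,185:285]; s=cv2.imread("pics/scene0.png")[160:250,185:285]
r=lambda a:cv2.resize(a,None,fx=4,fy=4,interpolation=cv2.INTER_CUBIC)
a,b=r(t),r(s); o=np.zeros((380,800,3),np.uint8);o[:,:400]=a;o[:360,400:]=b
o=cv2.convertScaleAbs(o,alpha=1.8);
cv2.imwrite("pics/crop.png",o)
```

```text
(no output)
```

View pics/crop.png

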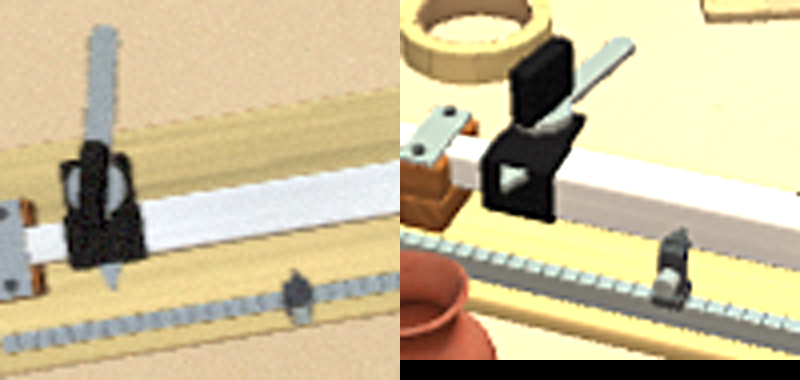

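The crop shows, on the left (top view, 4x), the fin's top from (95,143) to (95,218), the index tip at (111,288), the clip tip at (295,270) and the tail end at (103,28). On the right (scene view), the fin's top runs from (515,70) to (568,40), the index tip is near (528,178) and the clip tip near (683,230).

```bash
cat > m.py <<'E'
from h import *
ct,cs=manip.camera_info("top"),manip.camera_info("scene")
T=lambda x,y:(185+x/4-.375,140+y/4-.375); S=lambda x,y:(185+(x-400)/4-.375,160+y/4-.375)
for n,a,b,z in [("index",T(111,288),S(528,178),.058),("mark",T(295,270),S(683,230),.058),("tail",T(103,28),S(632,42),.07),("finrail",T(95,218),S(517,72),.109),("finfar",T(95,143),S(568,40),.109)]:
    P,e=tri(ct,a,cs,b); print(n,P.round(4),"gap",round(e,4),"top@z",plane(ct,a,z).round(4),"sc@z",plane(cs,b,z).round(4))
# leg direction: white tube top z=.060 edges in top view
im=cv2.imread("pics/top0.png"); hsv=cv2.cvtColor(im,cv2.COLOR_BGR2HSV)
m=((hsv[...,1]<45)&(hsv[...,2]>105)).astype(np.uint8); m[:,:224]=0;m[:,315:]=0;m[:170]=0;m[:200,:]*=1;m[212:]=0
m=cv2.morphologyEx(m,cv2.MORPH_OPEN,np.ones((3,3)))
n,l,st,_=cv2.connectedComponentsWithStats(m);k=1+st[1:,4].argmax();print(st[k])
ys,xs=np.where(l==k);P=np.array([plane(ct,(x,y),.06)[:2] for x,y in zip(xs,ys)])
v=cv2.fitLine(P.astype(np.float32),cv2.DIST_L2,0,1e-4,1e-4).ravel();print("leg",v, "yaw deg",np.degrees(np.arctan2(v[1],v[0])))
q=P-v[2:];w=q@[-v[1],v[0]];print("width",np.percentile(w,[1,99]))
# bystanders
for n,uv,z in [("tape",(238,202),.025),("red",(347,411),.08),("cup",(488,151),.05)]: print(n,plane(ct,(uv[0]*.64,uv[1]*.64),z).round(3))
E
python3 m.py
```

```text
index [0.5309 0.0918 0.0636] gap 0.0141 top@z [0.5273 0.0982 0.058 ] sc@z [0.5405 0.0896 0.058 ]
mark [ 0.537 -0.004  0.06 ] gap 0.0017 top@z [ 0.5366 -0.0033  0.058 ] sc@z [ 0.5397 -0.0036  0.058 ]
tail [0.671  0.0996 0.0705] gap 0.0048 top@z [0.6699 0.1018 0.07  ] sc@z [0.673  0.0979 0.07  ]
finrail [0.5628 0.1053 0.1078] gap 0.0047 top@z [0.564  0.1032 0.109 ] sc@z [0.5601 0.1064 0.109 ]
finfar [0.6041 0.1023 0.1067] gap 0.0025 top@z [0.6032 0.1032 0.109 ] sc@z [0.6013 0.0992 0.109 ]
[ 224  176   91   27 1189]
leg [ 0.15571351 -0.98780227  0.5773556  -0.02712435] yaw deg -81.04182
width [-0.01396787  0.01404976]
tape [0.719 0.24  0.025]
red [0.417 0.076 0.08 ]
cup [ 0.789 -0.13   0.05 ]
```

Everything checks: the index is 30 mm, the clip 37 mm and the fin 26 mm off the leg's axis, and the heights fit. The leg's yaw is -81°, the fin's yaw is about -2 to -4°, and the draw is about 100 mm. I'm moving above the fin.

>>> {"fn": "carry_out", "kwargs": {
  "steps": [
    [35, -45, 0, 2, 1],
    [70, -92, 0, 4, 1],
    [105, -140, 0, 6, 1],
    [140, -187, 0, 8, 1],
    [175, -235, 0, 10, 1],
    [210, -282, 0, 11, 1],
    [245, -330, 0, 11, 1],
    [280, -377, 0, 11, 1],
    [315, -425, 0, 11, 1],
    [350, -472, 0, 11, 1],
    [385, -515, 0, 11, 1],
    [410, -549, 0, 11, 1]
  ],
  "squeeze": 60
}}

```text
time: 1.3
tcp_pos: [0.5326, 0.1695, 0.2224]
tcp_rot: [-0.106, -3.139, -0.0]
contact_force: [0.4, 0.7, 0.5]
opening: 0.0867
grip_force: 0.0
```

>>> {"fn": "carry_out", "kwargs": {
  "steps": [
    [0, 0, 0, 0, 1],
    [0, 0, 0, 0, 1],
    [0, 0, 0, 0, 1]
  ]
}}

```text
time: 1.6
tcp_pos: [0.531, 0.1727, 0.2222]
tcp_rot: [-0.103, -3.139, -0.001]
contact_force: [0.3, -0.3, 0.3]
opening: 0.087
grip_force: 0.0
```

Run:
```python
from h import *
s=manip.get_state();print(s["time"],s["tcp_pos"],s["tcp_rot"],s["joint_pos"].round(2))
c=manip.camera_info("wrist");im=manip.capture("wrist")[:,:,::-1];cv2.imwrite("pics/w1.png",im)
cv2.imwrite("pics/w1b.png",cv2.convertScaleAbs(cv2.resize(im,(800,600),interpolation=cv2.INTER_CUBIC),alpha=1.5))
np.save("w1.npy",np.array(c["cam_to_world"]));print(np.round(c["cam_to_world"],3).tolist())
for P in [(.5835,.1033,.109),(.5273,.0982,.058),(.5366,-.0033,.058),(.67,.10,.07)]: print((proj(c,P)*1.5625).round())
```

```text
1.6 [0.53095501 0.17268944 0.22218824] [-1.03198637e-01 -3.13863158e+00 -8.39208509e-04] [-0.52  0.28  0.16  1.82 -0.05  1.05  1.17]
[[0.065, 0.96, 0.272, 0.457], [0.998, -0.063, -0.017, 0.178], [0.001, 0.273, -0.962, 0.384], [0.0, 0.0, 0.0, 1.0]]
[285. 396.]
[283. 277.]
[122. 302.]
[308. 489.]
```

View pics/w1b.png

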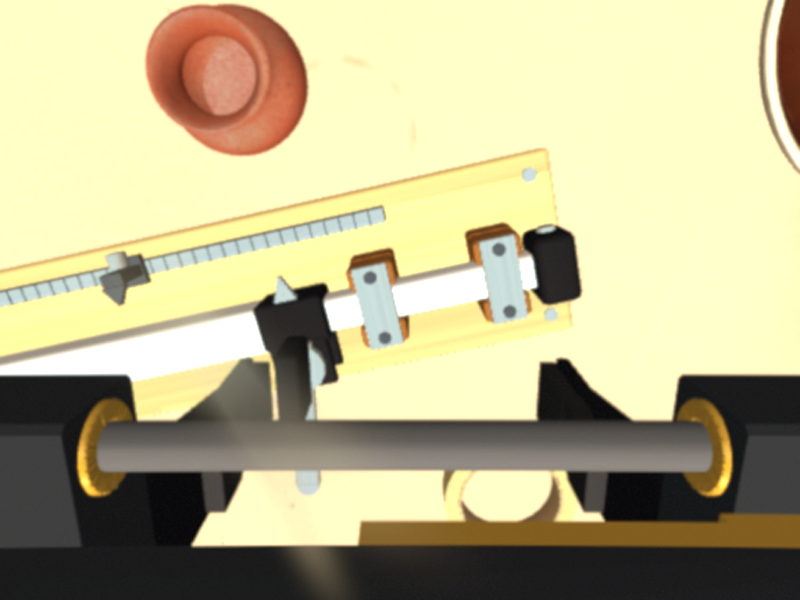

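The wrist view shows the index tip at (281,277), the clip tip at (119,304) and the fin's rail-side end at (295,340). All are within about 3 px of where my measurements put them. I'm refining the draw distance.

Run:
```python
from h import *
c=manip.camera_info("wrist");c["cam_to_world"]=np.load("w1.npy");ct=manip.camera_info("top")
u=np.array([.1557,-.9878]);n=np.array([.9878,.1557])
W=lambda x,y:((x+.5)/1.5625-.5,(y+.5)/1.5625-.5);T=lambda x,y:(185+x/4-.375,140+y/4-.375)
R={}
for k,a,b,z in [("index",W(281,277),T(111,288),.058),("mark",W(119,304),T(295,270),.058),("finrail",W(294,340),T(95,218),.109),("tail",W(308,492),T(103,28),.07)]:
    P,e=tri(c,a,ct,b);Q=plane(c,a,z);R[k]=Q[:2];print(k,P.round(4),round(e,4),Q.round(4))
d=R["mark"]-R["index"];print("draw",d@u,"perp",d@n,"move",d@u*u)
# pivot: from index: 57 mm along n
print("grip from index",R["index"]+.057*n)
```

```text
index [0.5268 0.0978 0.0598] 0.0011 [0.5267 0.097  0.058 ]
mark [ 0.5365 -0.0032  0.0622] 0.0002 [ 0.5374 -0.0056  0.058 ]
finrail [0.5642 0.1048 0.0733] 0.0031 [0.5509 0.1122 0.109 ]
tail [0.669  0.101  0.0746] 0.001 [0.6718 0.0995 0.07  ]
draw 0.10305446009060414 perp -0.005430539500967349 move [ 0.01604558 -0.1017972 ]
grip from index [0.58305339 0.10591038]
```

Draw is about 102 mm along (0.156, -0.988), and the fin grip is at (0.5825, 0.1045). Next I centre over the fin, go down and close.

>>> {"fn": "carry_out", "kwargs": {
  "steps": [
    [26, -34, 0, 0, 1],
    [51, -68, 0, 0, 1],
    [51, -68, 0, 0, 1],
    [51, -68, -40, 0, 1],
    [51, -68, -80, 0, 1],
    [51, -68, -110, 0, 1],
    [51, -68, -125, 0, 1],
    [51, -68, -135, 0, 1],
    [51, -68, -142, 0, 1],
    [51, -68, -142, 0, 1]
  ]
}}

```text
time: 2.65
tcp_pos: [0.5831, 0.1037, 0.0807]
tcp_rot: [0.106, 3.14, 0.0]
contact_force: [0.3, 0.7, -0.4]
opening: 0.0872
grip_force: 0.0
```

>>> {"fn": "carry_out", "kwargs": {
  "steps": [
    [0, 0, 0, 0, -1],
    [0, 0, 0, 0, -1],
    [0, 0, 0, 0, -1],
    [0, 0, 0, 0, -1],
    [0, 0, 0, 0, -1],
    [0, 0, 0, 0, -1],
    [0, 0, 0, 0, -1],
    [0, 0, 0, 0, -1]
  ],
  "squeeze": 60
}}

```text
time: 3.45
tcp_pos: [0.5829, 0.1033, 0.0805]
tcp_rot: [-0.107, -3.14, -0.0]
contact_force: [-0.1, 0.3, -1.2]
opening: 0.0311
grip_force: 0.0
```

```bash
cat > look.py <<'E'
import sys
from h import *
n=sys.argv[1];s=manip.get_state();print(s["time"],s["tcp_pos"],s["tcp_rot"],s["opening"],s["grip_force"],s["contact_force"].round(1),s["torque"].round(2))
c=manip.camera_info("wrist");im=manip.capture("wrist")[:,:,::-1];np.save(n+".npy",np.array(c["cam_to_world"]))
t=manip.capture("top")[:,:,::-1];cv2.imwrite(f"pics/{n}t.png",t);cv2.imwrite(f"pics/{n}w.png",im)
o=np.zeros((600,800,3),np.uint8);o[:384,:512]=im
z=cv2.resize(t[140:235,185:285],None,fx=2.8,fy=2.8,interpolation=cv2.INTER_CUBIC);o[:z.shape[0],515:515+z.shape[1]]=z
cv2.imwrite(f"pics/{n}.png",cv2.convertScaleAbs(o[:384],alpha=1.6))
E
python3 look.py g1
```

```text
3.45 [0.58288113 0.1032897  0.0805424 ] [-1.06535288e-01 -3.13967427e+00 -6.28634709e-05] 0.03108260380542097 0.0 [-0.1  0.3 -1.2] [0.01 0.07 0.01]
```

View pics/g1.png

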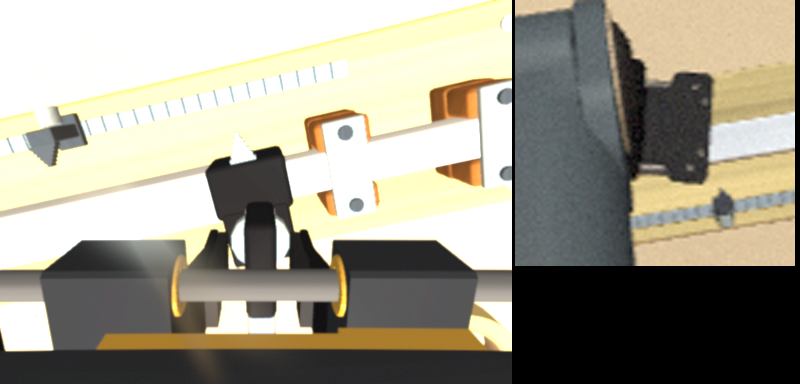

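The wrist view shows the fin centred at (261,260) between the closing fingers, the index tip at (238,136) and the clip tip at (50,164). The fingers still have to close the rest of the way.

>>> {"fn": "carry_out", "kwargs": {
  "steps": [
    [0, 0, 0, 0, -1],
    [0, 0, 0, 0, -1],
    [0, 0, 0, 0, -1],
    [0, 0, 0, 0, -1],
    [0, 0, 0, 0, -1]
  ]
}}

```text
time: 4.05
tcp_pos: [0.583, 0.1038, 0.0806]
tcp_rot: [0.106, 3.14, 0.001]
contact_force: [0.4, 2.5, -0.6]
opening: 0.0134
grip_force: 60.0
```

Run:
```python
from h import *
c=manip.camera_info("wrist");c["cam_to_world"]=np.load("g1.npy")
u=np.array([.1557,-.9878]);n=np.array([.9878,.1557])
a=plane(c,(238,136),.059);b=plane(c,(50,164),.059);d=(b-a)[:2];print(a,b,d@u,d@n)
s=manip.get_state();print(s["opening"],s["grip_force"],s["tcp_pos"],s["tcp_rot"])
```

```text
[0.52810512 0.09646845 0.059     ] [ 0.53639483 -0.00482334  0.059     ] 0.10134673433828414 -0.007582553216627314
0.01343602246509669 59.99940035864711 [0.58297193 0.10384835 0.08055632] [1.05847469e-01 3.13965371e+00 9.73056387e-04]
```

Gripped at 60 N with a 13.4 mm opening, which is the fin. Drawing out about 95 mm.

>>> {"fn": "carry_out", "kwargs": {
  "steps": [
    [1, -8, 0, 0, -1],
    [2.5, -17, 0, 0, -1],
    [4, -26, 0, 0, -1],
    [5.5, -35, 0, 0, -1],
    [7, -44, 0, 0, -1],
    [8.5, -53, 0, 0, -1],
    [10, -63, 0, 0, -1],
    [11.5, -73, 0, 0, -1],
    [13, -83, 0, 0, -1],
    [14.5, -93, 0, 0, -1],
    [14.5, -93, 0, 0, -1],
    [14.5, -93, 0, 0, -1]
  ]
}}

```text
time: 5.25
tcp_pos: [0.5975, 0.0095, 0.0806]
tcp_rot: [0.108, 3.14, -0.0]
contact_force: [1.2, 3.3, -1.1]
opening: 0.0136
grip_force: 60.0
```

```bash
python3 look.py d1
```

```text
5.25 [0.59753528 0.00949972 0.08059468] [ 1.08035168e-01  3.13956071e+00 -4.93802611e-04] 0.013574417400660987 59.999576127156615 [ 1.2  3.3 -1.1] [ 0.79 -0.29  0.08]
```

View pics/d1.png

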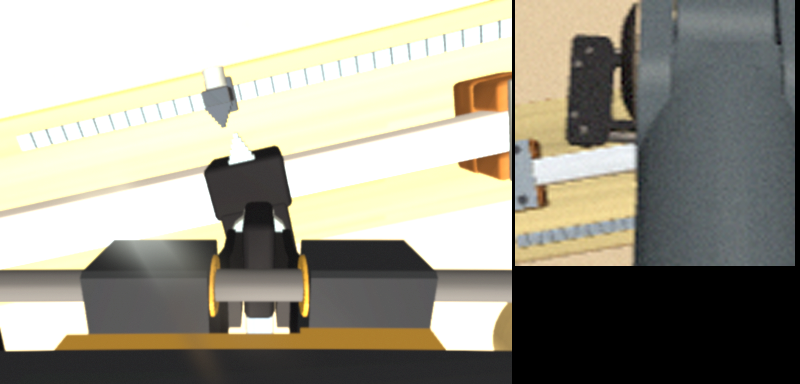

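The leg has followed: the index tip is now at (236,134) and the clip tip at (223,126). I'm working out what remains, with the leg's direction also taken from the motion.

Run:
```python
from h import *
c=manip.camera_info("wrist");c["cam_to_world"]=np.load("d1.npy")
im=cv2.imread("pics/d1w.png");cv2.imwrite("pics/d1z.png",cv2.convertScaleAbs(cv2.resize(im[80:180,180:310],(780,600),interpolation=cv2.INTER_CUBIC),alpha=1.2))
m0=np.array([.58297,.10385]);m1=np.array([.59753,.0095]);
for u in (np.array([.1557,-.9878]),(m1-m0)/np.linalg.norm(m1-m0)):
    n=np.array([-u[1],u[0]])
    for z in(.058,.061):
        d=(plane(c,(223,126),z)-plane(c,(236,134),z))[:2];print(u,d@u,d@n)
```

```text
[ 0.1557 -0.9878] 0.0056513047124842515 -0.0055415299692715
[ 0.1557 -0.9878] 0.005559260210410652 -0.005451273401505591
[ 0.1525137  -0.98830136] 0.0056691740994458065 -0.005523296798800801
[ 0.1525137  -0.98830136] 0.005576838553284352 -0.005433337200174335
```

View pics/d1z.png

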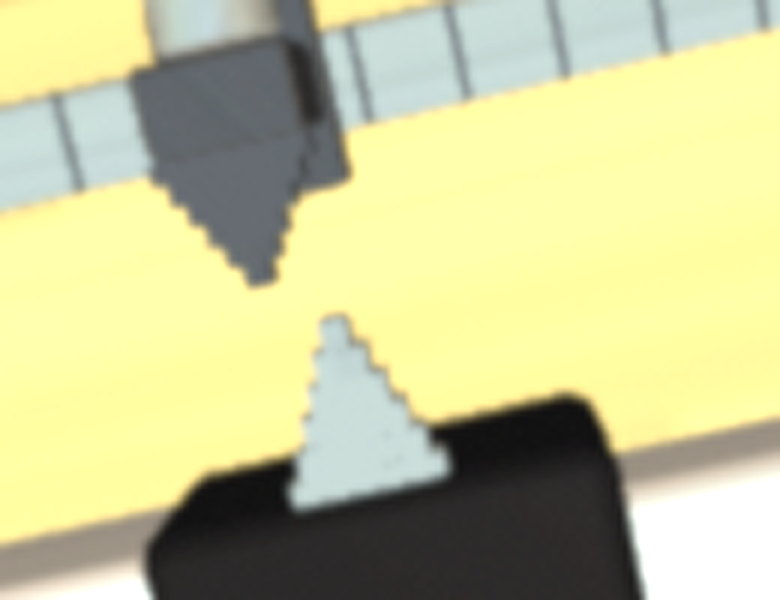

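The zoom shows the clip tip at (262,284) and the index at (335,316), so about 5.2 mm remain. I'll finish the draw and hold.

>>> {"fn": "carry_out", "kwargs": {
  "steps": [
    [0.4, -2.6, 0, 0, -1],
    [0.8, -5.2, 0, 0, -1],
    [0.8, -5.2, 0, 0, -1],
    [0.8, -5.2, 0, 0, -1],
    [0.8, -5.2, 0, 0, -1]
  ]
}}

```text
time: 5.85
tcp_pos: [0.5981, 0.0058, 0.0806]
tcp_rot: [-0.106, -3.14, -0.001]
contact_force: [1.2, 4.6, -0.5]
opening: 0.0136
grip_force: 60.0
```

```bash
cat > tips.py <<'E'
import sys
from h import *
n=sys.argv[1];s=manip.get_state();print(s["time"],s["tcp_pos"].round(4),s["tcp_rot"].round(3),s["grip_force"],s["contact_force"].round(1),s["torque"].round(2),s["joint_pos"].round(2))
c=manip.camera_info("wrist");im=manip.capture("wrist")[:,:,::-1];np.save(n+".npy",np.array(c["cam_to_world"]));cv2.imwrite(f"pics/{n}w.png",im)
if len(sys.argv)>2:
    x,y=map(int,sys.argv[2:4]);cv2.imwrite(f"pics/{n}z.png",cv2.convertScaleAbs(cv2.resize(im[y:y+100,x:x+130],(780,600),interpolation=cv2.INTER_CUBIC),alpha=1.2))
# index: light grey, low saturation; clip: darker grey-blue
E
python3 tips.py d2 180 80
```

```text
5.85 [0.5981 0.0058 0.0806] [-1.06e-01 -3.14e+00 -1.00e-03] 59.99942421913147 [ 1.2  4.6 -0.5] [ 1.11 -0.12 -0.06] [-0.22  0.5   0.18  1.86 -0.12  0.79  1.54]
```

View pics/d2z.png

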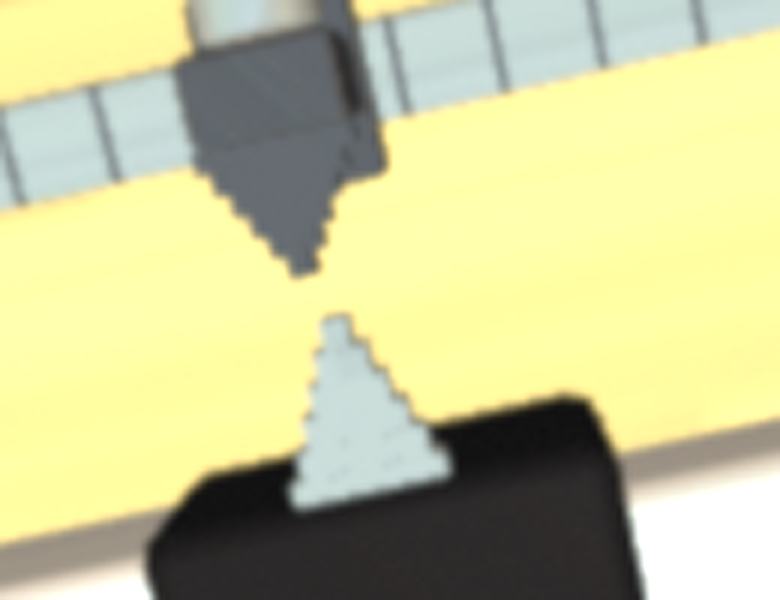

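The clip tip is at (305,274) and the index at (337,316), so about 2.3 mm are left because the spring held it back. I'll make that up.

>>> {"fn": "carry_out", "kwargs": {
  "steps": [
    [0.2, -1.4, 0, 0, -1],
    [0.4, -2.8, 0, 0, -1],
    [0.4, -2.8, 0, 0, -1],
    [0.4, -2.8, 0, 0, -1],
    [0.4, -2.8, 0, 0, -1],
    [0.4, -2.8, 0, 0, -1]
  ]
}}

```text
time: 6.5
tcp_pos: [0.5986, 0.0027, 0.0806]
tcp_rot: [-0.106, -3.14, -0.001]
contact_force: [-0.3, 5.1, -1.7]
opening: 0.0133
grip_force: 60.0
```

```bash
python3 tips.py d3
```

```text
6.5 [0.5986 0.0027 0.0806] [-1.06e-01 -3.14e+00 -1.00e-03] 59.99928893521428 [-0.3  5.1 -1.7] [ 1.14 -0.22  0.05] [-0.21  0.5   0.18  1.86 -0.12  0.79  1.54]
```

On the mark within about 1 mm. Now swinging the lever partway, to check that the index stays put and the wrist joint turns the right way.

>>> {"fn": "carry_out", "kwargs": {
  "steps": [
    [0, 0, 0, -4, -1],
    [0, 0, 0, -8, -1],
    [0, 0, 0, -12, -1],
    [0, 0, 0, -16, -1],
    [0, 0, 0, -20, -1],
    [0, 0, 0, -24, -1],
    [0, 0, 0, -28, -1],
    [0, 0, 0, -28, -1],
    [0, 0, 0, -28, -1]
  ]
}}

```text
time: 7.45
tcp_pos: [0.5984, 0.0022, 0.0806]
tcp_rot: [-0.861, -3.021, 0.0]
contact_force: [0.6, 3.0, -1.2]
opening: 0.0135
grip_force: 60.0
```

```bash
python3 look.py t1; python3 -c "
from h import *
print(manip.get_state()['joint_pos'].round(2))"
```

```text
7.45 [0.59843098 0.00216279 0.08058026] [-8.61488262e-01 -3.02082077e+00  2.99183432e-04] 0.013539466931783943 59.999442268162966 [ 0.6  3.  -1.2] [ 0.88 -0.08 -0.15]
[-0.3   0.51  0.31  1.87 -0.21  0.79  1.13]
```

View pics/t1.png

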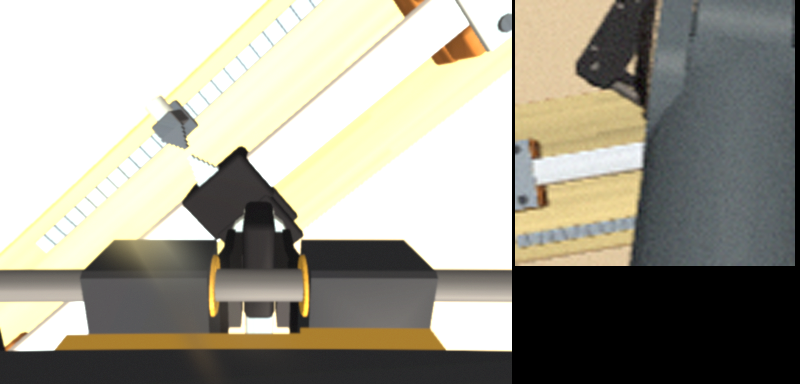

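The lever is turning with the wrist joint well inside its range, and the index tip near (189,152) still meets the clip tip near (187,148). I'll measure both tips numerically in d3 and t1, to keep views in hand.

```bash
cat > off.py <<'E'
import sys
from h import *
u=np.array([.1557,-.9878]);n=np.array([.9878,.1557]);o=np.array([.5774,-.0271])
for k in sys.argv[1:]:
    c=manip.camera_info("wrist");c["cam_to_world"]=np.load(k+".npy");im=cv2.imread(f"pics/{k}w.png").astype(int)
    g=[(x,y) for y in range(60,240) for x in range(60,400)]
    Q=np.array([plane(c,p,.060)[:2]-o for p in g]);s=Q@u;w=Q@n
    px=np.array([im[y,x] for x,y in g]);V=px.max(1);sat=V-px.min(1)
    near=abs(s+.028)<.035
    clip=near&(V<115)&(sat<25)&(w<-.028)&(w>-.06); idx=near&(V>120)&(sat<22)&(w<-.024)&(w>-.037)
    def tip(m,sg):
        # largest blob, then mean of the extreme 1 mm
        M=np.zeros(im.shape[:2],np.uint8)
        for i in np.where(m)[0]:M[g[i][1],g[i][0]]=1
        _,l,st,_=cv2.connectedComponentsWithStats(M);j=1+st[1:,4].argmax()
        m=m&np.array([l[y,x]==j for x,y in g]);e=(w[m]*sg).max();q=m&(w*sg>e-.0012)
        return s[q].mean(),w[q].mean(),np.array(g)[q].mean(0),m.sum()
    a,b=tip(clip,1),tip(idx,-1);print(k,"clip",a,"idx",b,"index-mark mm",1e3*(b[0]-a[0]))
E
python3 off.py d1 d2 d3 t1
```

```text
d1 clip (np.float64(-0.02875154759556315), np.float64(-0.03686456402904888), array([223.1, 125.1]), np.int64(1011)) idx (np.float64(-0.033735568366283546), np.float64(-0.03114716264336722), array([235.09090909, 133.81818182]), np.int64(129)) index-mark mm -4.984020770720396
d2 clip (np.float64(-0.028677332346036127), np.float64(-0.03693956942791468), array([230.11111111, 123.33333333]), np.int64(972)) idx (np.float64(-0.030014341349859742), np.float64(-0.03114304712943624), array([235.3, 133.8]), np.int64(133)) index-mark mm -1.337009003823615
d3 clip (np.float64(-0.02860225494256058), np.float64(-0.03689277069788224), array([235.88888889, 122.11111111]), np.int64(953)) idx (np.float64(-0.026871710409982385), np.float64(-0.031154006214127394), array([235.3, 133.8]), np.int64(133)) index-mark mm 1.7305445325781939
t1 clip (np.float64(-0.028990554573197477), np.float64(-0.036764674684294466), array([185.23076923, 146.07692308]), np.int64(1181)) idx (np.float64(-0.026872322566835295), np.float64(-0.030697966896697345), array([190.33333333, 157.33333333]), np.int64(121)) index-mark mm 2.1182320063621827
```

The clip hasn't moved, and the index reads about 1.7–2.1 mm past it. I'll ease back 1.8 mm, since the cam will drag it outward, and continue.

>>> {"fn": "carry_out", "kwargs": {
  "steps": [
    [-0.3, 1.8, 0, 0, -1],
    [-0.3, 1.8, 0, -4, -1],
    [-0.3, 1.8, 0, -8, -1],
    [-0.3, 1.8, 0, -12, -1],
    [-0.3, 1.8, 0, -16, -1],
    [-0.3, 1.8, 0, -20, -1],
    [-0.3, 1.8, 0, -24, -1],
    [-0.3, 1.8, 0, -24, -1]
  ]
}}

```text
time: 8.35
tcp_pos: [0.5984, 0.0016, 0.0806]
tcp_rot: [1.472, 2.773, -0.004]
contact_force: [1.5, -2.5, -1.9]
opening: 0.0139
grip_force: 60.0
```

```bash
python3 tips.py t2; python3 off.py t2
```

```text
8.35 [0.5984 0.0016 0.0806] [ 1.472  2.773 -0.004] 59.99977184459567 [ 1.5 -2.5 -1.9] [-0.39 -0.25 -0.04] [-0.39  0.53  0.42  1.87 -0.29  0.8   0.78]
t2 clip (np.float64(-0.029287879835580528), np.float64(-0.036329320822419395), array([157.69230769, 182.        ]), np.int64(1314)) idx (np.float64(-0.026445954408550604), np.float64(-0.030811902041600482), array([165.375, 190.75 ]), np.int64(113)) index-mark mm 2.841925427029924
```

The cam now drags outward and the index is about 2.7 mm past. I'll pull back before going through dead centre.

>>> {"fn": "carry_out", "kwargs": {
  "steps": [
    [-0.3, 1.7, 0, 0, -1],
    [-0.6, 3.5, 0, -1, -1],
    [-0.6, 3.5, 0, -4, -1],
    [-0.6, 3.5, 0, -8, -1],
    [-0.6, 3.5, 0, -10, -1],
    [-0.6, 3.5, 0, -10, -1],
    [-0.6, 3.5, 0, -10, -1]
  ]
}}

```text
time: 9.1
tcp_pos: [0.598, 0.0035, 0.0806]
tcp_rot: [1.707, 2.633, -0.006]
contact_force: [2.3, -6.9, -3.9]
opening: 0.0135
grip_force: 60.0
```

```bash
python3 tips.py t3; python3 off.py t3
```

```text
9.1 [0.598  0.0035 0.0806] [ 1.707  2.633 -0.006] 59.998421715572476 [ 2.3 -6.9 -3.9] [-1.37 -0.4   0.19] [-0.42  0.53  0.47  1.88 -0.32  0.8   0.63]
t3 clip (np.float64(-0.03743400597723357), np.float64(-0.035804345541268455), array([154.17741935, 189.0483871 ]), np.int64(1200)) idx (np.float64(-0.028428776537032758), np.float64(-0.030899090154481786), array([160. , 206.5]), np.int64(113)) index-mark mm 9.005229440200813
```

The index is at s = -28.4 mm against the clip's earlier -29, so it is about 0.7 mm past; the clip's blob merged with the finger in this frame. The fin is at about 1.14 rad, so I'll finish the swing.

>>> {"fn": "carry_out", "kwargs": {
  "steps": [
    [0, 0, 0, -4, -1],
    [0, 0, 0, -8, -1],
    [0, 0, 0, -12, -1],
    [0, 0, 0, -15, -1],
    [0, 0, 0, -17, -1],
    [0, 0, 0, -17, -1],
    [0, 0, 0, -17, -1],
    [0, 0, 0, -17, -1]
  ]
}}

```text
time: 9.95
tcp_pos: [0.5978, 0.003, 0.0806]
tcp_rot: [2.074, 2.353, -0.006]
contact_force: [2.1, -7.6, -3.5]
opening: 0.0138
grip_force: 60.0
```

```bash
python3 tips.py t4 80 130; python3 off.py t4
```

```text
9.95 [0.5978 0.003  0.0806] [ 2.074  2.353 -0.006] 59.99909799546003 [ 2.1 -7.6 -3.5] [-1.62 -0.28  0.69] [-0.48  0.55  0.55  1.88 -0.37  0.82  0.39]
t4 clip (np.float64(-0.039461897931367354), np.float64(-0.03255244076048294), array([153.28301887, 215.20754717]), np.int64(947)) idx (np.float64(-0.0545777770355128), np.float64(-0.03640226644083809), array([143.015625, 189.234375]), np.int64(273)) index-mark mm -15.115879104145447
```

Run:
```python
import cv2,numpy as np
im=cv2.imread("pics/t4w.png");o=np.zeros((384,800,3),np.uint8);o[:,:512]=im
# left: whole view, right: zoom on clip/index
z=cv2.resize(im[150:246,100:172],None,fx=4,fy=4,interpolation=cv2.INTER_CUBIC);o[:z.shape[0],512:512+z.shape[1]]=z
cv2.imwrite("pics/t4v.png",cv2.convertScaleAbs(o,alpha=1.4))
```

```text
(no output)
```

View pics/t4v.png

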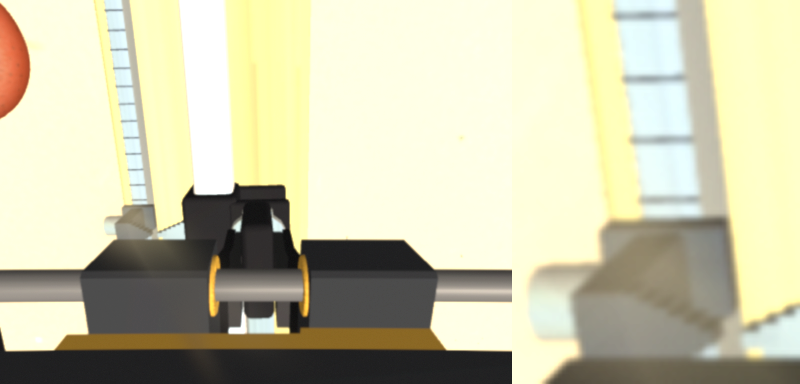

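The final view shows the fin and tail lined up with the leg (fin yaw is about -83° against the leg's -81°, so it is on the stop). The clip tip is at about (152,233) and the index tip at about (158,232), facing each other. I'll confirm the offset by casting rays, then check the bystanders.

Run:
```python
from h import *
u=np.array([.1557,-.9878]);n=np.array([.9878,.1557]);o=np.array([.5774,-.0271])
c=manip.camera_info("wrist");c["cam_to_world"]=np.load("t4.npy")
for p in [(152.5,232.8),(158,232)]:
    q=plane(c,p,.060)[:2]-o;print(p,q@u,q@n)
t=manip.capture("top")[:,:,::-1];d=cv2.absdiff(t,cv2.imread("pics/top0.png")).max(2)
for k,(x,y,r) in dict(tape=(152,129,24),red=(222,263,22),cup=(312,97,20)).items(): print(k,(d[y-r:y+r,x-r:x+r]>40).mean())
s=manip.get_state();print(s["time"],s["grip_force"],s["tcp_pos"],s["contact_force"].round(1))
```

```text
(152.5, 232.8) -0.028987893705994285 -0.03419110599846777
(158, 232) -0.02937653645500662 -0.031041532629158552
tape 0.0
red 0.4989669421487603
cup 0.0
10.05 59.99906030483544 [0.59782168 0.00304163 0.08061225] [ 2.1 -8.8 -3.9]
```

The index and clip agree within about 1 mm, and the clip is still at s = -29 mm. The tape roll and cup haven't moved. The pot's patch of the top view differs, most likely because the arm covers it; the wrist view still shows the pot standing. Handing in.

```bash
python3 -c "
from rig import manip
print(manip.sign_off())"
```

```text
the job is handed in; nothing more can be done
None
```

I handed the job in with the leg within about 1 mm of the mark, the lever swung closed onto its stop and the fin still gripped at 60 N; sign-off gave no verdict, and I could not fully confirm the red pot stayed put because the top view of it changed, most likely the arm covering it.

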